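# Check the compass case corner with the square

### The arm

A 6-joint arm with a two-finger parallel gripper is mounted at the origin on the work surface. World frame = base frame: x ahead of the robot, y to its left, z up, the work surface at z = 0. Lengths are in m, angles in degrees, forces in N, time in s.
With the tool pointing down it reaches from about 0.375 to 0.9 m from the base axis. Payload 3.1 kg.
Tool frame: the origin (TCP) lies between the finger pads; the fingertips stand 22 mm ahead of it and the grasp point (between the pads) lies 3 mm ahead of it (bot.tip_extent is the distance from the TCP to the fingertips, in m); y points along the fingers, z is the direction in which the jaws open and shut, and the axes are right-handed (so a half turn about y gives the same grasp; the last joint's range is limited). The gripper opens to 87 mm and grips with 3 to 60 N. Pads are 19 mm wide; open, the fingers measure 117 mm over their backs; the gripper's body (75 mm by 190 mm) begins 51 mm behind the grasp point.
Start: joints at [-83.91, 30.224, 82.088, -0, 67.689, -10.227], TCP at [0.176, -0.6, 0.245] pointing down, gripper open.
Joint ranges: [-176.69, 176.69], [-43.24, 126.21], [12.49, 139.97], [-82, 262], [0, 151.66], [-163.58, 163.58]. Speed limits (degrees/s): [159.86, 159.86, 180, 180, 180, 180].

### API

Orientations are given as a 3x3 rotation matrix whose columns are the frame's x, y, z axes.
In Python, from rig import bot, eyes, models gives the robot as it stands. The module is installed in compiled form; this text tells all that it offers.
- The arm moves only by the tool arm_command, never from a script. Its arguments are lists of equal length, an entry for each row: "translation": the shift along the tool's x, y, z each as a share of 0.08 m, from -1 to 1, a list of three; "rotation": the turn, a rotation vector about the tool's x, y, z each as a share of 60 degrees, from -1 to 1, a list of three; "grip": the closure, from -1 (fully open) to 1 (shut), so that 0 is half open. In form: {"translation": [[x, y, z], ...], "rotation": [[rx, ry, rz], ...], "grip": [grip, ...]}. A call has 1 to 5 rows; each row is the pose to reach, as a shift and turn from the pose commanded when the call began, along the tool's axes at that moment; what a row does not reach only later rows make up. A row lasts 1/10 s, in which the tool goes at most 50 mm and 8.59 degrees, less where a joint would pass 70% of its speed; a pose out of reach is approached as far as the arm can. A call with a number of a shift or a turn outside -1 to 1 is refused whole. A call with a gripper value outside its range is refused whole. The fingers move at their own pace and stop on an object; the grip force is fixed at half the most. Time passes only in rows, so rows that repeat a pose let the fingers close. It gives the time, the measured TCP pose, the force and the opening at its end, in the units of the state.
- bot.read_state(): the state, without advancing time (a new reading comes with each control period).
- eyes.capture(name): name is "side" or "top" or "wrist"; returns a dict with "image" (420x560x3 uint8, blue, green, red), "mtx" (3x3 intrinsics, pixels), "rvec" (rotation vector, rad) and "tvec" (3), from world to camera coordinates, as OpenCV has them; the wrist camera has in their place "hand_eye" (4x4, takes a point from camera to tool coordinates, whose origin is the TCP and whose axes are the tool frame's). Camera axes: x right, y down, z forward; pixel columns grow to the right and rows downward; lengths in m; the calibration is good to about 2 mm. A picture is of the moment at which its call begins: read the wrist's pose just before it. There is no depth.
- bot.hand_in(): hands the job in, once; it reports no verdict.
Trained networks look in the newest picture that a camera, given by its name, has taken for a name from the list of things; names that differ only in an ending like _2 or _b are one class to them, and where a whole thing is asked for, a point or a joint stands for the part that bears it (a point fixed in the world has none). Each returns a list of dicts, best first, with "conf" (0 to 1); they miss things now and then, are a little off and sometimes report something else, mostly with a low value. They report only what shows in the picture. A call takes as long as a camera call.
- models.recognise(camera, thing): "extent" ([left, top, right, bottom] as shares, 0 to 1, of the picture: columns of its width, rows of its height, round what is visible of it).
- models.spot_point(camera, thing): "point" ([column, row] as shares, 0 to 1, of the picture: columns of its width, rows of its height: a listed point, or the origin of a listed thing).
The state is a dict: "time_s": time; "joint_positions": joint angles; "qvel": joint speeds; "tau": joint torques, N m; "position": TCP position; "tcp_rot": TCP orientation; "force": force on the tool from outside, world axes, zero at the start; "moment": the same for the moment, N m; "opening": opening from 0.0 (shut) to 1.0 (fully open).
Only numpy, scipy, OpenCV 4.12 (cv2) and the standard library are available. Lean on these libraries where they do the work, as an engineer would, in place of code of your own. Each camera call takes 0.05 s, during which the arm holds its last target. There are 200 camera calls.

### The job

Take the square by its wooden handle and check the corner of the compass case nearest the robot: press the square's inside corner gently onto that corner so that both steel arms lie flush on both case sides without gaps, about 8 N on each side and never over 14 N, and keep it pressed there for a good second. Then lay the square back flat in the middle of its cork pad and let go, leaving the other things on the counter alone.

Things in the scene. Friction and masses are not known exactly. Their poses are not given: they have to be found in the camera images.
- square_grip (a point): Grip point of the loose L-square (0.5 kg), near its centre of mass: on the axis and half-way up its wooden handle, a bar 70 mm long, 20 mm thick, 48 mm tall from the underside, that runs back from the L's outer corner along the (-x -y) diagonal; pinch it along the (-x +y) diagonal. x, y run along the steel arms, z up. The inner corner is 19.1 mm to +x and +y, 24 mm lower.
- square_corner (a point): Foot of the square's inner (concave) corner, on its underside; axes as square_grip. The arms are 10 mm thick, 24 mm tall and reach 70 mm from here along +x and +y; their inner (checking) faces are the planes y = 0 (arm to +x) and x = 0 (arm to +y). The case goes at +x +y of it.
- square_mid (a point): Middle of the square's outline with its handle (6 mm to +x and 6 mm to +y of the inner corner), 12 mm above the underside; same axes.
- square: The same square; origin at square_corner.
- blade_x: The square's arm along +x; origin at square_corner, same axes.
- blade_y: The square's arm along +y; origin at square_corner, same axes.
- riser: Wooden riser 90 (x) by 60 (y) by 20 mm tall, fixed; origin under its centre, z up. On it is clamped, parallel to its x and y, an open mahogany compass case with a brass bowl, 130 (x) by 100 (y) by 32 mm tall (20 to 52 mm above the counter), overhanging all round. It does not yield to gentle pressing, but is clamped off-centre by an unknown amount, up to 8 mm either way in x and in y.
- nominal_corner (a point): Where the lower edge of the case corner to check would be, were the case centred on the riser: the true corner is up to 8 mm off in x and in y (not in yaw or height) and must be felt or seen. It is the corner nearest the robot, with a brass plate. x and y run along the two sides to check, case at +x +y; the pressed square's x and y point the same way, its underside 0 to 8 mm above this point.
- pad: Cork pad 150 by 150 mm, 4 mm thick, fixed on the counter; origin under its centre. The square starts on it and returns to it.
- bench_block: Bystander: cast iron bench block 70 by 70 by 35 mm, loose; origin under its centre.
- magnet: Bystander: painted bar magnet 75 by 15 by 12 mm, loose; origin under its centre.
- loupe: Bystander: brass eyeglass loupe, 36 mm across and 32 mm tall, loose; origin under its centre.

How it is judged (in metres and radians):
On the way:
1. the square is pressed flush on both sides of the case corner, 3 to 14 N on each, for 0.8 s (contact force between each of blade_x, blade_y and riser above 3 N and angle between the x axis of square and the x axis of riser, either way round below 0.025 rad and angle between square's own z axis and vertical below 0.06 rad and x of square_corner in the frame of nominal_corner between -0.011 and 0.011 m and y of square_corner in the frame of nominal_corner between -0.011 and 0.011 m and height (world z) of square_corner between 0.012 and 0.036 m and linear speed of square below 0.01 m/s), for 0.8 s.
At the end, for the whole second after the job is handed in: after the check, the square lies flat (within 0.06 rad) and at rest on the cork pad, the middle of its outline within 30 mm of the pad's centre, let go (horizontal distance between square_mid and pad below 0.03 m and height (world z) of square_corner below 0.008 m and angle between square's own z axis and vertical below 0.06 rad and linear speed of square below 0.01 m/s and contact force between square and the fingers below 0.1 N); the robot touches nothing.
It fails at once if a case side pressed with more than 14 N by the square (contact force between any of blade_x, blade_y and riser above 14 N).
It fails at once if the case struck by the arm or gripper (contact force between riser and the arm above 5 N or contact force between riser and the fingers above 5 N).
It fails at once if a bystander moved more than 15 mm (distance of any of bench_block, magnet, loupe from where it was at the start of the episode above 0.015 m).
It also fails if it takes over 58 s, if anything falls off the work surface, if the arm or the gripper's body presses on something with over 40 N, if the wrist force passes 120 N, or if a joint passes its speed limit or range.

## Working session

There is one attempt and no reset: what is moved stays moved. The work goes in short steps, Python scripts to look and compute and a tool call to move; the robot and the scene stay as the last step left them, time stands still between calls to the robot, and variables do not carry over. Pictures are saved under pics/ and viewed, about 8 in all and at most 12, crops included, and the job is handed in when it is done.

Besides the shell and the picture viewer there is one more tool, called after ">>>" in YAML: its name, and indented under it one key for each argument. arm_command: Moves the arm, as the interface text tells. Shift numbers are shares of 0.08 m and turn numbers shares of 60 degrees, none past 1 either way. Its arguments: {"type":"object","properties":{"translation":{"type":"array"},"rotation":{"type":"array"},"grip":{"type":"array"}},"required":["translation","rotation","grip"]}

```bash
mkdir -p pics
cat > h.py <<'E'
import numpy as np, cv2
from rig import bot, eyes, models
W,H=560,420
def cap(n,save=None):
    s=bot.read_state(); c=eyes.capture(n)
    if n=="wrist":
        T=np.eye(4); T[:3,:3]=np.array(s["tcp_rot"]); T[:3,3]=s["position"]
        M=T@np.array(c["hand_eye"])   # cam->world
        c["R"]=M[:3,:3].T; c["t"]=-M[:3,:3].T@M[:3,3]
    else:
        c["R"]=cv2.Rodrigues(np.array(c["rvec"],float))[0]; c["t"]=np.array(c["tvec"],float).ravel()
    if save: cv2.imwrite("pics/"+save,c["image"])
    return c
def ray(c,px,z):
    d=c["R"].T@np.linalg.inv(c["mtx"])@np.array([px[0],px[1],1.0]); o=-c["R"].T@c["t"]
    return o+d*(z-o[2])/d[2]
def proj(c,p):
    q=np.array(c["mtx"])@(c["R"]@np.array(p,float)+c["t"]); return q[:2]/q[2]
def spot(cam,thing):
    return [(round(d["conf"],2),np.array(d["point"])*[W,H]) for d in models.spot_point(cam,thing)]
E
cat > a.py <<'E'
from h import *
np.set_printoptions(precision=4,suppress=True)
print({k:v for k,v in bot.read_state().items() if k in("time_s","position","tcp_rot","force")})
Z=dict(square_grip=.028,square_corner=.004,square_mid=.016,riser=0,nominal_corner=.02,pad=0,bench_block=0,magnet=0,loupe=0)
for n in("top","side"):
    c=cap(n,n+"0.png"); print(n,-c["R"].T@c["t"])
    for k,z in Z.items():
        for cf,p in spot(n,k)[:2]: print(k,cf,p,ray(c,p,z)[:2])
E
python3 a.py; python3 -c "
import cv2,numpy as np
cv2.imwrite('pics/b0.png',cv2.imread('pics/top0.png'))"
```

```text
{'time_s': 0.0, 'position': array([ 0.1755, -0.5991,  0.2436]), 'tcp_rot': array([[-0.9597, -0.0002,  0.281 ],
       [-0.281 ,  0.0022, -0.9597],
       [-0.0004, -1.    , -0.0022]]), 'force': array([-0.4064, -1.1072,  0.4018])}
top [0.5347 0.0104 1.0602]
square_grip 0.78 [420.392 286.104] [ 0.435  -0.2726]
square_grip 0.59 [280.784 201.894] [0.6033 0.0239]
square_corner 0.59 [411.488 270.48 ] [ 0.4655 -0.2597]
square_corner 0.19 [279.496 204.414] [0.5993 0.0269]
square_mid 0.85 [411.488 267.582] [ 0.4724 -0.2565]
riser 0.58 [280.28  206.514] [0.5951 0.0251]
nominal_corner 0.94 [268.296 242.802] [0.5163 0.048 ]
nominal_corner 0.73 [428.008 165.9  ] [ 0.6891 -0.2871]
pad 0.64 [414.68  273.714] [ 0.4585 -0.2676]
bench_block 0.86 [159.992 262.416] [0.4673 0.2809]
bench_block 0.65 [414.288 274.008] [ 0.4578 -0.2668]
magnet 0.72 [172.312 161.28 ] [0.6871 0.2626]
loupe 0.75 [426.776 166.698] [ 0.6903 -0.2901]
loupe 0.47 [414.68  273.294] [ 0.4594 -0.2676]
side [0.1627 0.6009 0.6577]
square_grip 0.72 [389.816 193.284] [ 0.4321 -0.2639]
square_corner 0.7 [380.184 197.19 ] [ 0.4563 -0.2656]
square_mid 0.56 [377.216 192.108] [ 0.467  -0.2662]
riser 0.65 [273.504 239.904] [0.5946 0.0304]
riser 0.54 [294.616 247.002] [0.5398 0.022 ]
nominal_corner 0.87 [295.624 245.994] [0.5283 0.0356]
pad 0.63 [375.592 195.216] [ 0.4721 -0.2721]
pad 0.15 [377.72  198.912] [ 0.4603 -0.26  ]
bench_block 0.74 [246.904 346.08 ] [0.4659 0.2895]
bench_block 0.61 [176.792 283.584] [0.6827 0.2575]
magnet 0.54 [177.8   282.912] [0.6823 0.2549]
loupe 0.61 [313.376 164.892] [ 0.6921 -0.3073]
```

View pics/top0.png

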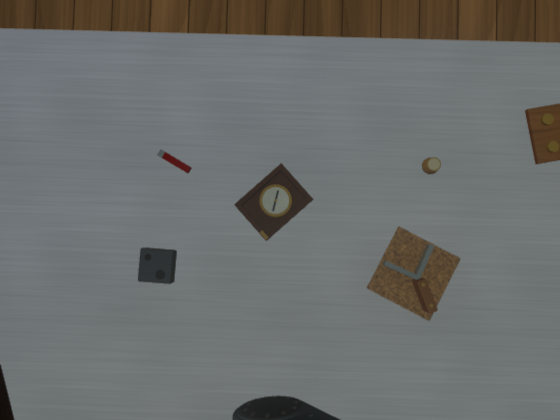

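View pics/side0.png

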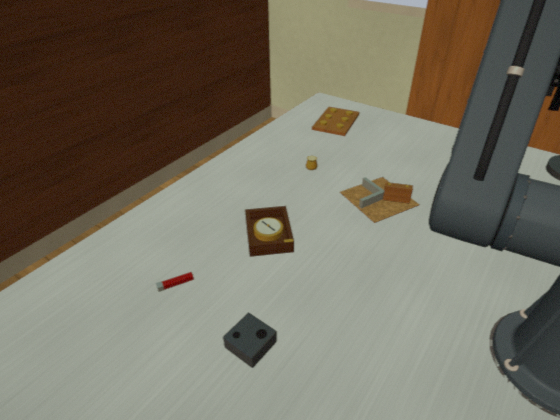

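The top view shows the case corner with its brass plate at about (265,238). The square's inner corner is at about (416,276), with its handle pointing to (433,310). I'm moving the wrist camera over the square.

>>> arm_command:
  translation:
    - [-1,0,-0.7]
    - [-1,0,-0.7]
    - [-1,0,-0.7]
  rotation:
    - [0,-0.1,0]
    - [0,-0.1,0]
    - [0,-0.1,0]
  grip: [-1,-1,-1]

```text
time_s: 1.3
position: [0.2394, -0.5179, 0.2442]
tcp_rot: [[-0.923, 0.001, 0.384], [-0.384, 0.006, -0.923], [-0.003, -1.0, -0.005]]
force: [-0.1, -0.1, -0.1]
opening: 1.0
```

>>> arm_command:
  translation:
    - [-1,0,-0.7]
    - [-1,0,-0.7]
    - [-1,0,-0.7]
  rotation:
    - [0,0,0]
    - [0,0,0]
    - [0,0,0]
  grip: [-1,-1,-1]

```text
time_s: 1.6
position: [0.2911, -0.4359, 0.2443]
tcp_rot: [[-0.923, -0.0, 0.384], [-0.384, 0.005, -0.923], [-0.002, -1.0, -0.005]]
force: [-0.4, -1.2, -0.1]
opening: 1.002
```

>>> arm_command:
  translation:
    - [-1,0,-0.7]
    - [-1,0,-0.7]
    - [-1,0,-0.7]
  rotation:
    - [0,0,0]
    - [0,0,0]
    - [0,0,0]
  grip: [-1,-1,-1]

```text
time_s: 1.9
position: [0.3435, -0.3548, 0.2445]
tcp_rot: [[-0.923, -0.0, 0.384], [-0.384, 0.003, -0.923], [-0.001, -1.0, -0.003]]
force: [0.1, 0.3, 0.5]
opening: 0.997
```

>>> arm_command:
  translation:
    - [-0.7,0,-0.5]
    - [-0.7,0,-0.5]
    - [-0.7,0,-0.5]
  rotation:
    - [0,0,0]
    - [0,0,0]
    - [0,0,0]
  grip: [-1,-1,-1]

```text
time_s: 2.2
position: [0.3794, -0.3002, 0.2447]
tcp_rot: [[-0.924, 0.0, 0.382], [-0.382, -0.0, -0.924], [0.0, -1.0, 0.0]]
force: [-1.0, 0.1, -0.5]
opening: 1.003
```

```bash
cat > w.py <<'E'
from h import *
import sys
np.set_printoptions(precision=4,suppress=True)
s=bot.read_state(); print(s["position"],s["joint_positions"])
c=cap("wrist",sys.argv[1]); print(c["hand_eye"],c["mtx"],-c["R"].T@c["t"])
for k,z in dict(square_grip=.028,square_corner=.004,square_mid=.016,pad=0).items():
    for cf,p in spot("wrist",k)[:2]: print(k,cf,p,ray(c,p,z)[:2])
E
python3 w.py w0.png
```

```text
[ 0.3794 -0.3002  0.2447] [-51.6154  19.3792 101.8602  -0.0074  58.7436  15.9029]
[[-0.0011  0.9657  0.2596 -0.0707]
 [-0.0004 -0.2596  0.9657 -0.1403]
 [ 1.      0.001   0.0007 -0.0008]
 [ 0.      0.      0.      1.    ]] [[318.0688   0.     278.9233]
 [  0.     318.0688 203.9726]
 [  0.       0.       1.    ]] [ 0.4444 -0.2724  0.385 ]
square_grip 0.82 [272.216 126.798] [ 0.4335 -0.2692]
square_corner 0.7 [276.416 101.682] [ 0.4604 -0.2629]
square_corner 0.62 [278.376 102.312] [ 0.4607 -0.2652]
square_mid 0.76 [272.328  95.298] [ 0.4644 -0.2565]
square_mid 0.72 [278.376 104.412] [ 0.4581 -0.2663]
pad 0.64 [275.912 103.992] [ 0.458  -0.2632]
```

View pics/w0.png

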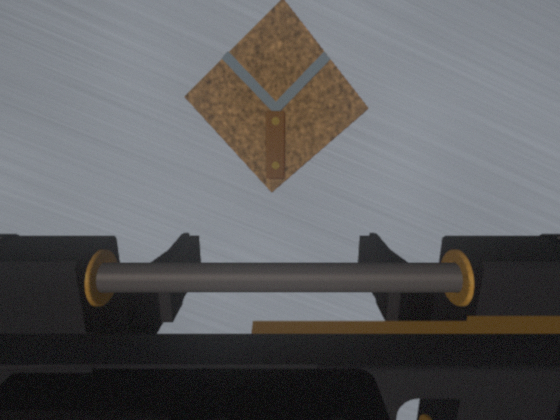

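The wrist view shows the square's handle at columns 265–285, rows 110–178. The inner corner is near (277,100), and the jaws already line up with the handle. I'll fit the square's pose and the pad centre from the colours.

```bash
cat > fit.py <<'E'
from h import *
from scipy.optimize import minimize
np.set_printoptions(precision=4,suppress=True)
def sq2w(p,pts,z0): # pts in square frame
    x,y,a=p; R=np.array([[np.cos(a),-np.sin(a)],[np.sin(a),np.cos(a)]]); pts=np.array(pts,float)
    return np.c_[pts[:,:2]@R.T+[x,y],pts[:,2]+z0]
def poly(c,P): return np.array([proj(c,q) for q in P])
def render(c,p,z0,parts,S=4):
    m=np.zeros((H*S,W*S),np.uint8)
    for q in parts: cv2.fillConvexPoly(m,cv2.convexHull((poly(c,sq2w(p,q,z0))*S*16).round().astype(np.int32)),255,shift=4)
    return cv2.resize(m,(W,H),interpolation=cv2.INTER_AREA)/255.
def box(x0,x1,y0,y1,z0,z1): return [[x,y,z] for x in(x0,x1) for y in(y0,y1) for z in(z0,z1)]
ARMS=[box(-.01,.07,-.01,0,0,.024),box(-.01,0,-.01,.07,0,.024)]
def fit(c,p,z0,mask,parts):
    p=np.array(p); s=np.array([.002,.002,.02])
    f=lambda u:np.abs(render(c,p+u*s,z0,parts)-mask).sum()
    r=minimize(f,[0,0,0],method="Nelder-Mead",options=dict(initial_simplex=[[0,0,0],[2,0,0],[0,2,0],[0,0,3]],xatol=.02,fatol=.2))
    return p+r.x*s,r.fun,mask.sum()
E
cat > b.py <<'E'
from fit import *
c=cap("wrist"); im=c["image"].astype(int)
b,g,r=im[...,0],im[...,1],im[...,2]
cork=((r-b)>20).astype(np.uint8); cork[195:]=0
n,l,st,_=cv2.connectedComponentsWithStats(cork); k=1+st[1:,4].argmax()
hull=cv2.convexHull(np.argwhere(l==k)[:,::-1].astype(np.int32))
pm=np.zeros((H,W),np.uint8); cv2.fillConvexPoly(pm,hull,1); pm=cv2.erode(pm,np.ones((5,5)))
q=cv2.boxPoints(cv2.minAreaRect(hull)); w=np.array([ray(c,x,.004)[:2] for x in q])
print("pad",w.mean(0),np.linalg.norm(np.diff(w,axis=0),axis=1),np.degrees(np.arctan2(*(w[1]-w[0])[::-1])))
steel=((r-b<5)&(pm>0)).astype(float)
cv2.imwrite("pics/m.png",np.hstack([steel*255,im[...,2]]))
for z0 in(.004,):
    p,e,n=fit(c,[.4604,-.264,np.radians(-23)],z0,steel,ARMS); print(p[:2],np.degrees(p[2]),e,n)
a=p[2]; R=np.array([[np.cos(a),-np.sin(a)],[np.sin(a),np.cos(a)]])
print("grip",p[:2]+R@[-.0191,-.0191],"mid",p[:2]+R@[.006,.006])
v=c["image"].copy()
HB=[[t*(-.7071)-.01+s*.01*.7071, t*(-.7071)-.01-s*.01*.7071,.048] for t,s in((0,-1),(0,1),(.07,1),(.07,-1))]
for P in (HB,[[0,0,.024],[.07,0,.024],[.07,-.01,.024],[-.01,-.01,.024],[-.01,.07,.024],[0,.07,.024]]):
    cv2.polylines(v,[(poly(c,sq2w(p,P,.004))*16).astype(np.int32)],True,(0,255,0),1,shift=4)
cv2.polylines(v,[q.astype(np.int32)],True,(255,0,255),1)
cv2.imwrite("pics/ov.png",cv2.resize(v[0:200,160:400],None,fx=3,fy=3,interpolation=cv2.INTER_CUBIC))
E
python3 b.py
```

```text
pad [ 0.4591 -0.2632] [0.1442 0.1435 0.1555] -29.577320633701532
[ 0.4593 -0.2628] -22.40283852968699 348.1686274509804 1166.0
grip [ 0.4344 -0.2732] mid [ 0.4672 -0.2596][ WARN:0@1.272] global loadsave.cpp:1063 imwrite_ Unsupported depth image for selected encoder is fallbacked to CV_8U.
```

View pics/ov.png

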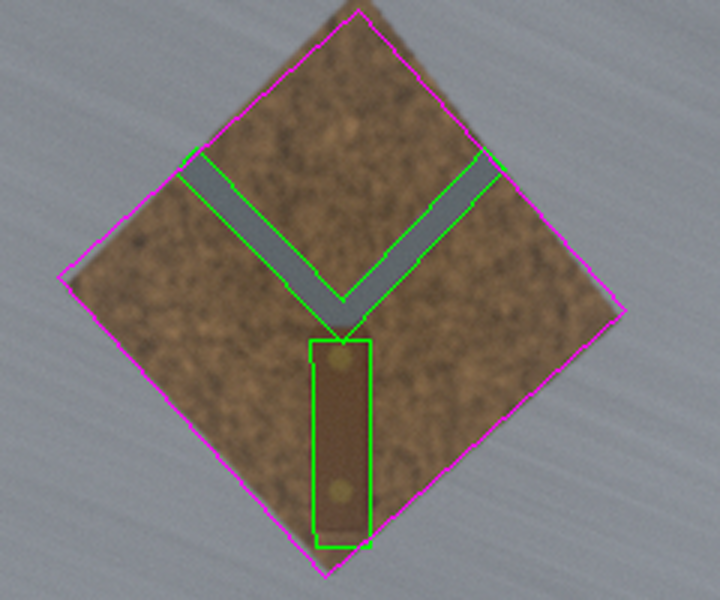

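The overlay matches the square and its yaw is -22.4°, which lines up with the jaws. Now I'm going down to grasp it.

>>> arm_command:
  translation:
    - [-0.76,1,-0.05]
    - [-0.76,1,-0.05]
    - [-0.76,1,-0.05]
  rotation:
    - [0,0,0]
    - [0,0,0]
    - [0,0,0]
  grip: [-1,-1,-1]

```text
time_s: 2.8
position: [0.4328, -0.2719, 0.1594]
tcp_rot: [[-0.925, -0.007, 0.381], [-0.381, 0.008, -0.925], [0.003, -1.0, -0.01]]
force: [-0.3, 0.2, -0.3]
opening: 0.999
```

>>> arm_command:
  translation:
    - [0,1,0]
    - [0,1,0]
    - [0,1,0]
  rotation:
    - [0,0,0]
    - [0,0,0]
    - [0,0,0]
  grip: [-1,-1,-1]

```text
time_s: 3.1
position: [0.4312, -0.2735, 0.0821]
tcp_rot: [[-0.925, -0.005, 0.379], [-0.379, 0.005, -0.925], [0.003, -1.0, -0.007]]
force: [-0.7, 0.4, -0.1]
opening: 1.005
```

>>> arm_command:
  translation:
    - [0,0.35,0]
    - [0,0.5,0]
    - [0,0.6,0]
    - [0,0.67,0]
    - [0,0.67,0]
  rotation:
    - [0,0,0]
    - [0,0,0]
    - [0,0,0]
    - [0,0,0]
    - [0,0,0]
  grip: [-1,-1,-1,-1,-1]

```text
time_s: 3.6
position: [0.4336, -0.2745, 0.0313]
tcp_rot: [[-0.925, 0.0, 0.38], [-0.38, -0.0, -0.925], [-0.0, -1.0, 0.0]]
force: [0.3, -0.1, 0.2]
opening: 1.003
```

>>> arm_command:
  translation:
    - [0,0,0]
    - [0,0,0]
    - [0,0,0]
    - [0,0,0]
    - [0,0,0]
  rotation:
    - [0,0,0]
    - [0,0,0]
    - [0,0,0]
    - [0,0,0]
    - [0,0,0]
  grip: [1,1,1,1,1]

```text
time_s: 4.1
position: [0.4335, -0.2742, 0.0311]
tcp_rot: [[-0.925, 0.0, 0.38], [-0.38, -0.0, -0.925], [-0.0, -1.0, 0.0]]
force: [0.2, -0.3, 0.2]
opening: 0.63
```

>>> arm_command:
  translation:
    - [0,0,0]
    - [0,0,0]
    - [0,0,0]
    - [0,0,0]
    - [0,0,0]
  rotation:
    - [0,0,0]
    - [0,0,0]
    - [0,0,0]
    - [0,0,0]
    - [0,0,0]
  grip: [1,1,1,1,1]

```text
time_s: 4.6
position: [0.4335, -0.2741, 0.0309]
tcp_rot: [[-0.925, -0.0, 0.38], [-0.38, 0.0, -0.925], [0.0, -1.0, -0.0]]
force: [-0.3, 0.0, 0.3]
opening: 0.227
```

>>> arm_command:
  translation:
    - [0,0,0]
    - [0,-0.2,0]
    - [0,-0.6,0]
    - [0,-1,0]
    - [0,-1,0]
  rotation:
    - [0,0,0]
    - [0,0,0]
    - [0,0,0]
    - [0,0,0]
    - [0,0,0]
  grip: [1,1,1,1,1]

```text
time_s: 5.1
position: [0.4351, -0.2755, 0.1136]
tcp_rot: [[-0.925, 0.005, 0.38], [-0.38, -0.005, -0.925], [-0.003, -1.0, 0.006]]
force: [1.1, -1.1, -5.2]
opening: 0.227
```

>>> arm_command:
  translation:
    - [0,-0.4,0]
    - [0,-0.9,0]
    - [0,-0.9,0]
    - [0,-0.9,0]
    - [0,-0.9,0]
  rotation:
    - [0,0.14,0]
    - [0,0.28,0]
    - [0,0.42,0]
    - [0,0.46,0]
    - [0,0.46,0]
  grip: [1,1,1,1,1]

```text
time_s: 5.6
position: [0.4325, -0.2732, 0.1814]
tcp_rot: [[-0.996, -0.003, -0.092], [0.092, 0.002, -0.996], [0.003, -1.0, -0.002]]
force: [0.6, 0.2, -4.9]
opening: 0.231
```

>>> arm_command:
  translation:
    - [0,0,-0.5]
    - [0,0,-1]
    - [0,0,-1]
  rotation:
    - [0,0,0]
    - [0,0,0]
    - [0,0,0]
  grip: [1,1,1]

```text
time_s: 5.9
position: [0.4376, -0.1882, 0.1807]
tcp_rot: [[-0.996, -0.008, -0.087], [0.087, 0.008, -0.996], [0.009, -1.0, -0.007]]
force: [-2.4, 0.3, -5.4]
opening: 0.229
```

>>> arm_command:
  translation:
    - [0,0,-0.5]
    - [0,0,-1]
    - [0,0,-1]
  rotation:
    - [0,0,0]
    - [0,0,0]
    - [0,0,0]
  grip: [1,1,1]

```text
time_s: 6.2
position: [0.4454, -0.1097, 0.1813]
tcp_rot: [[-0.996, -0.007, -0.087], [0.087, 0.005, -0.996], [0.007, -1.0, -0.005]]
force: [-0.5, -0.6, -5.3]
opening: 0.223
```

>>> arm_command:
  translation:
    - [0,0,-0.5]
    - [0,0,-1]
    - [0,0,-1]
    - [0,0,-1]
  rotation:
    - [0,0,0]
    - [0,0,0]
    - [0,0,0]
    - [0,0,0]
  grip: [1,1,1,1]

```text
time_s: 6.6
position: [0.4551, -0.0346, 0.1821]
tcp_rot: [[-0.996, -0.002, -0.089], [0.089, -0.0, -0.996], [0.002, -1.0, 0.0]]
force: [0.8, -0.3, -5.2]
opening: 0.228
```

>>> arm_command:
  translation:
    - [0,0,-0.4]
    - [0,0,-0.6]
    - [0,0,-0.6]
    - [0,0,-0.6]
    - [0,0,-0.6]
  rotation:
    - [0,0,0]
    - [0,0,0]
    - [0,0,0]
    - [0,0,0]
    - [0,0,0]
  grip: [1,1,1,1,1]

```text
time_s: 7.1
position: [0.4603, 0.0113, 0.1828]
tcp_rot: [[-0.996, 0.0, -0.093], [0.093, -0.0, -0.996], [-0.0, -1.0, 0.0]]
force: [0.2, -0.4, -4.8]
opening: 0.228
```

```bash
cat > w2.py <<'E'
from h import *
import sys
np.set_printoptions(precision=4,suppress=True)
s=bot.read_state(); print(s["position"],s["tcp_rot"],s["joint_positions"])
c=cap("wrist",sys.argv[1])
for k,z in dict(nominal_corner=.02,riser=0,).items():
    for cf,p in spot("wrist",k)[:2]: print(k,cf,p,ray(c,p,z)[:2])
g=s["position"]+np.array(s["tcp_rot"])@[0,.003,0]
for k,o in dict(square_grip=[0,0],square_corner=[-.027,.024],square_mid=[-.0355,.012]).items():
    P=g+np.array(s["tcp_rot"])@[o[0],o[1],0]
    print(k,"expected",P,proj(c,P),"seen",[(cf,p,ray(c,p,P[2])[:2]) for cf,p in spot("wrist",k)[:2]])
E
python3 w2.py w1.png
```

```text
[0.4603 0.0113 0.1828] [[-0.9956  0.0001 -0.0933]
 [ 0.0933 -0.0005 -0.9956]
 [-0.0001 -1.      0.0005]] [-12.5258  23.3837 108.8287  -0.035   47.7776  82.8499]
nominal_corner 0.62 [239.68  131.712] [0.5219 0.0427]
riser 0.91 [241.92  43.89] [0.6    0.0332]
square_grip expected [0.4603 0.0113 0.1798] [280.1633 266.3095] seen [(0.77, array([279.384, 261.786]), array([0.4627, 0.0115]))]
square_corner expected [0.4872 0.0088 0.1558] [280.0651 201.0138] seen [(0.59, array([281.792, 199.29 ]), array([0.488 , 0.0078]))]
square_mid expected [0.4956 0.008  0.1678] [280.2032 190.5591] seen [(0.81, array([277.816, 188.58 ]), array([0.4967, 0.0091]))]
```

View pics/w1.png

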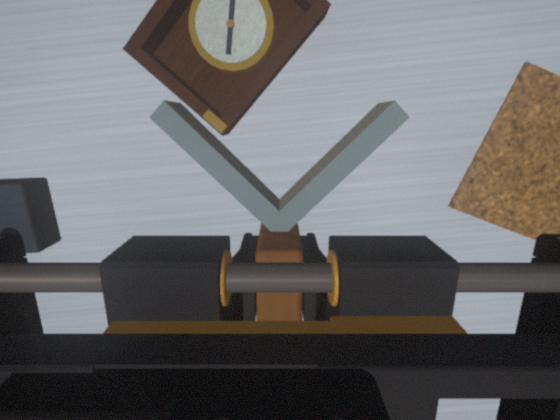

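The wrist view shows the case corner with its brass plate at about (227,134), and the square in hand with its inner corner near (281,200). I'll fit the case pose and the in-hand yaw from this view.

```bash
cat > d.py <<'E'
from fit import *
CASE=[box(0,.13,0,.10,0,.032)]
def hullmask(m,roi):
    m=m.astype(np.uint8); k=np.zeros_like(m); k[roi]=1; m*=k
    m=cv2.morphologyEx(m,cv2.MORPH_OPEN,np.ones((3,3)))
    n,l,st,_=cv2.connectedComponentsWithStats(m); i=1+st[1:,4].argmax()
    o=np.zeros_like(m); cv2.fillConvexPoly(o,cv2.convexHull(np.argwhere(l==i)[:,::-1].astype(np.int32)),1); return o.astype(float)
def run(name,roi,steel=True):
    s=bot.read_state(); c=cap(name); im=cv2.GaussianBlur(c["image"],(3,3),0).astype(int); b,g,r=im[...,0],im[...,1],im[...,2]
    m=hullmask((r-b>8),roi)
    p,e,n=fit(c,[.522,.042,np.radians(-49)],.02,m,CASE); print(name,"case",p[:2],np.degrees(p[2]),e,n)
    v=c["image"].copy()
    P=[[0,0],[.13,0],[.13,.1],[0,.1]]
    for z in(0,.032): cv2.polylines(v,[(poly(c,sq2w(p,[q+[z] for q in P],.02))*16).astype(np.int32)],True,(0,255,0),1,shift=4)
    if steel:
        z0=s["position"][2]-.027
        print("cols",c["image"][150,210],c["image"][150,350],c["image"][160,280],c["image"][105,390],c["image"][60,450])
    return c,p,v,m
if __name__=="__main__":
    c,p,v,m=run("wrist",np.s_[0:150,100:345])
    c2,p2,v2,_=run("top",np.s_[150:255,225:325],False)
    cv2.imwrite("pics/ov2.png",np.vstack([cv2.resize(v[0:230,90:430],None,fx=2.,fy=2.),cv2.resize(v2[155:255,190:360],None,fx=4,fy=4)[:140]]))
    cv2.imwrite("pics/w2.png",c["image"])
E
python3 d.py
```

```text
wrist case [0.5218 0.0539] -46.65324947799494 211.68235294117648 16188.0
cols [130 128 115] [133 131 118] [185 178 171] [126 122 115] [178 172 167]
top case [0.5204 0.0518] -46.66491554146666 120.50980392156862 2988.0
```

View pics/ov2.png

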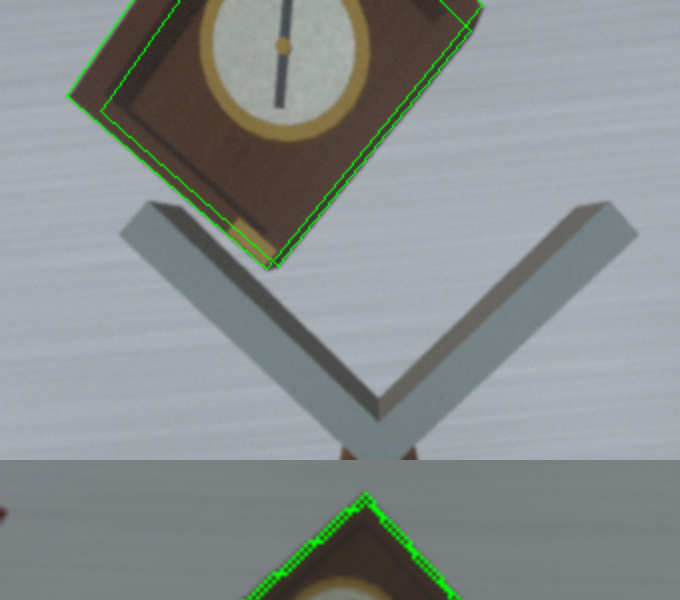

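Both cameras agree: the case corner is at about (0.521, 0.053) with yaw -46.65°. Next I'll fit the square in the hand, in the same view.

```bash
cat > e.py <<'E'
from d import *
def sqfit(c,s,casemask,rows=(90,220),cols=(140,425)):
    im=cv2.GaussianBlur(c["image"],(3,3),0).astype(int)
    m=((im.mean(2)<152)&(cv2.dilate(casemask,np.ones((7,7)))<.5)).astype(float)
    k=np.zeros((H,W)); k[rows[0]:rows[1],cols[0]:cols[1]]=1; k*=(cv2.dilate(casemask,np.ones((7,7)))<.5); m*=k
    R=np.array(s["tcp_rot"]); g=np.array(s["position"])+R@[-.027,.027,0]
    p0=np.array([g[0],g[1],np.arctan2(R[1,2],R[0,2])+np.radians(45)])
    sc=np.array([.002,.002,.02])
    f=lambda u:np.abs(render(c,p0+u*sc,g[2],ARMS)*k-m).sum()
    r=minimize(f,[0,0,0],method="Nelder-Mead",options=dict(initial_simplex=[[0,0,0],[2,0,0],[0,2,0],[0,0,3]],xatol=.02,fatol=.2))
    p=p0+r.x*sc
    print("square nominal",p0[:2],np.degrees(p0[2]),"fit",p[:2],np.degrees(p[2]),r.fun,m.sum(),"z",g[2]); return p
if __name__=="__main__":
    s=bot.read_state(); c,pc,v,m=run("wrist",np.s_[0:150,100:345],False); p=sqfit(c,s,m)
    a=pc[2]; R=np.array([[np.cos(a),-np.sin(a)],[np.sin(a),np.cos(a)]])
    d=R.T@(p[:2]-pc[:2]); print("corner in case frame",d,"turn deg",np.degrees(pc[2]-p[2]))
E
python3 e.py
```

```text
wrist case [0.5215 0.0535] -46.52008484457676 214.69411764705882 16184.0
square nominal [0.4869 0.0099] -50.30030719736369 fit [0.4884 0.0102] -50.242958984812994 214.13333333333333 9899.0 z 0.15598603533974503
corner in case frame [ 0.0086 -0.0539] turn deg 3.722874140236235
```

>>> arm_command:
  translation:
    - [0,0,-0.3]
    - [-0.01,0,-0.53]
    - [-0.01,0,-0.53]
  rotation:
    - [0,-0.062,0]
    - [0,-0.062,0]
    - [0,-0.062,0]
  grip: [1,1,1]

```text
time_s: 7.85
position: [0.4646, 0.0564, 0.183]
tcp_rot: [[-1.0, 0.0, -0.025], [0.025, 0.001, -1.0], [-0.0, -1.0, -0.001]]
force: [0.2, -0.9, -5.4]
opening: 0.228
```

>>> arm_command:
  translation:
    - [0,0.5,0]
    - [0,0.8,0]
    - [0,0.8,0]
    - [0,0.8,0]
    - [0,0.8,0]
  rotation:
    - [0,0,0]
    - [0,0,0]
    - [0,0,0]
    - [0,0,0]
    - [0,0,0]
  grip: [1,1,1,1,1]

```text
time_s: 8.35
position: [0.466, 0.0544, 0.1201]
tcp_rot: [[-1.0, 0.003, -0.027], [0.027, -0.0, -1.0], [-0.003, -1.0, 0.0]]
force: [0.3, -0.4, -4.8]
opening: 0.229
```

```bash
cat > e2.py <<'E'
from e import *
s=bot.read_state(); c=cap("wrist","w3.png"); print(s["position"],s["time_s"])
im=c["image"].astype(int); b,r=im[...,0],im[...,2]
# case top edges are above arms; print overlay from previous fit
v=c["image"].copy(); P=[[0,0],[.13,0],[.13,.1],[0,.1]]
for z in(0,.032): cv2.polylines(v,[(poly(c,sq2w([.5216,.0536,np.radians(-46.6)],[q+[z] for q in P],.02))*16).astype(np.int32)],True,(0,255,0),1,shift=4)
cv2.imwrite("pics/ov3.png",cv2.resize(v[0:270,100:460],None,fx=2,fy=2))
E
python3 e2.py
```

```text
[0.466  0.0544 0.1201] 8.35
```

View pics/ov3.png

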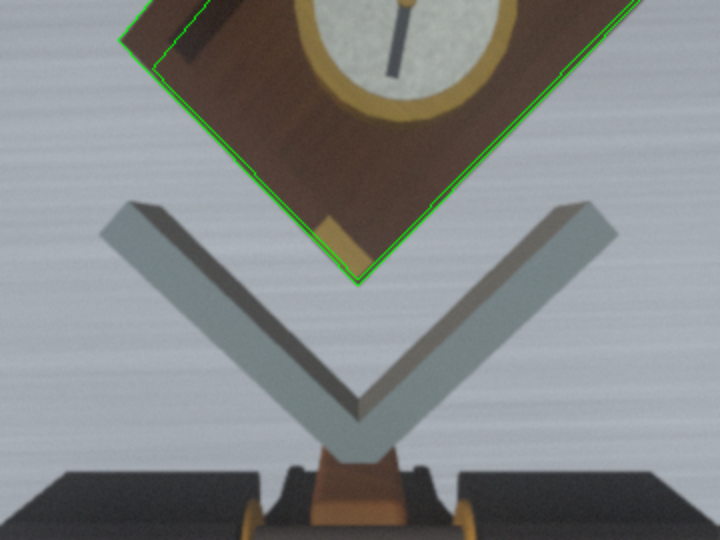

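The overlay sits on the case edges, with the case corner centred in the V at about (358,285) in the crop. One more fit from here before going down.

```bash
sed -e 's/np.s_\[0:150,100:345\]/np.s_[0:150,100:430]/' e.py > e3.py; python3 e3.py
```

```text
wrist case [0.5212 0.0534] -46.77599649817188 119.14117647058822 19803.0
square nominal [0.493  0.0537] -46.57017841016823 fit [0.4943 0.0541] -46.50626624607558 253.3686274509804 9917.0 z 0.09331792932524573
corner in case frame [-0.0189 -0.0191] turn deg -0.26973025209629525
```

>>> arm_command:
  translation:
    - [0,0.4,0]
    - [0,0.7,0]
    - [0,0.864,0]
    - [0,0.864,0]
    - [0,0.864,0]
  rotation:
    - [0,0.003,0]
    - [0,0.003,0]
    - [0,0.003,0]
    - [0,0.003,0]
    - [0,0.003,0]
  grip: [1,1,1,1,1]

```text
time_s: 8.95
position: [0.4656, 0.0547, 0.0506]
tcp_rot: [[-1.0, 0.002, -0.03], [0.03, -0.0, -1.0], [-0.002, -1.0, 0.0]]
force: [-0.7, 0.3, -5.2]
opening: 0.224
```

>>> arm_command:
  translation:
    - [-0.1,0,0]
    - [-0.2,0,0]
    - [-0.27,0,0]
    - [-0.27,0,0]
    - [-0.27,0,0]
  rotation:
    - [0,0,0]
    - [0,0,0]
    - [0,0,0]
    - [0,0,0]
    - [0,0,0]
  grip: [1,1,1,1,1]

```text
time_s: 9.45
position: [0.4864, 0.0541, 0.05]
tcp_rot: [[-1.0, -0.0, -0.03], [0.03, -0.0, -1.0], [0.0, -1.0, 0.0]]
force: [-0.3, 0.0, -5.1]
opening: 0.227
```

>>> arm_command:
  translation:
    - [0,0,0]
    - [0,0,0]
    - [0,0,0]
  rotation:
    - [0,0,0]
    - [0,0,0]
    - [0,0,0]
  grip: [1,1,1]

```text
time_s: 9.75
position: [0.4859, 0.0542, 0.0498]
tcp_rot: [[-1.0, -0.001, -0.03], [0.03, 0.0, -1.0], [0.001, -1.0, -0.0]]
force: [0.1, 0.0, -4.9]
opening: 0.229
```

>>> arm_command:
  translation:
    - [-0.02,0,0]
    - [-0.04,0,0]
    - [-0.05,0,0]
    - [-0.05,0,0]
  rotation:
    - [0,0,0]
    - [0,0,0]
    - [0,0,0]
    - [0,0,0]
  grip: [1,1,1,1]

```text
time_s: 10.15
position: [0.4906, 0.0539, 0.0499]
tcp_rot: [[-1.0, 0.0, -0.03], [0.03, -0.0, -1.0], [-0.0, -1.0, 0.0]]
force: [-0.8, -0.8, -5.5]
opening: 0.229
```

>>> arm_command:
  translation:
    - [-0.005,0,0]
    - [-0.01,0,0]
    - [-0.01,0,0]
    - [-0.01,0,0]
  rotation:
    - [0,0,0]
    - [0,0,0]
    - [0,0,0]
    - [0,0,0]
  grip: [1,1,1,1]

```text
time_s: 10.55
position: [0.4911, 0.054, 0.0498]
tcp_rot: [[-1.0, -0.0, -0.03], [0.03, 0.0, -1.0], [0.0, -1.0, -0.0]]
force: [-0.3, 0.0, -4.8]
opening: 0.226
```

>>> arm_command:
  translation:
    - [-0.004,0,0]
    - [-0.008,0,0]
    - [-0.008,0,0]
  rotation:
    - [0,0,0]
    - [0,0,0]
    - [0,0,0]
  grip: [1,1,1]

```text
time_s: 10.85
position: [0.4918, 0.0539, 0.0499]
tcp_rot: [[-1.0, 0.0, -0.03], [0.03, -0.0, -1.0], [-0.0, -1.0, 0.0]]
force: [0.4, -0.6, -5.2]
opening: 0.224
```

>>> arm_command:
  translation:
    - [-0.004,0,0]
    - [-0.006,0,0]
    - [-0.006,0,0]
  rotation:
    - [0,0,0]
    - [0,0,0]
    - [0,0,0]
  grip: [1,1,1]

```text
time_s: 11.15
position: [0.4923, 0.054, 0.0498]
tcp_rot: [[-1.0, 0.0, -0.03], [0.03, 0.0, -1.0], [-0.0, -1.0, -0.0]]
force: [-0.8, -0.4, -6.7]
opening: 0.229
```

>>> arm_command:
  translation:
    - [-0.003,0,0]
    - [-0.005,0,0]
    - [-0.005,0,0]
  rotation:
    - [0,0,0]
    - [0,0,0]
    - [0,0,0]
  grip: [1,1,1]

```text
time_s: 11.45
position: [0.4926, 0.0539, 0.0498]
tcp_rot: [[-1.0, -0.0, -0.03], [0.03, -0.0, -1.0], [0.0, -1.0, 0.0]]
force: [0.3, 0.2, -3.7]
opening: 0.226
```

>>> arm_command:
  translation:
    - [-0.003,0,0]
    - [-0.005,0,0]
    - [-0.005,0,0]
  rotation:
    - [0,0,0]
    - [0,0,0]
    - [0,0,0]
  grip: [1,1,1]

```text
time_s: 11.75
position: [0.4927, 0.0539, 0.0498]
tcp_rot: [[-1.0, -0.001, -0.031], [0.031, 0.0, -1.0], [0.001, -1.0, -0.0]]
force: [0.7, -0.4, -3.9]
opening: 0.226
```

>>> arm_command:
  translation:
    - [-0.003,0,0]
    - [-0.005,0,0]
    - [-0.005,0,0]
  rotation:
    - [0,0,0]
    - [0,0,0]
    - [0,0,0]
  grip: [1,1,1]

```text
time_s: 12.05
position: [0.4928, 0.054, 0.0498]
tcp_rot: [[-1.0, -0.001, -0.031], [0.031, 0.0, -1.0], [0.001, -1.0, -0.0]]
force: [-2.0, -0.8, -3.9]
opening: 0.224
```

>>> arm_command:
  translation:
    - [-0.003,0,0]
    - [-0.005,0,0]
    - [-0.005,0,0]
  rotation:
    - [0,0,0]
    - [0,0,0]
    - [0,0,0]
  grip: [1,1,1]

```text
time_s: 12.35
position: [0.4929, 0.054, 0.0497]
tcp_rot: [[-1.0, -0.002, -0.03], [0.03, 0.0, -1.0], [0.002, -1.0, -0.0]]
force: [-3.1, -0.2, -3.0]
opening: 0.228
```

>>> arm_command:
  translation:
    - [-0.003,0,0]
    - [-0.005,0,0]
    - [-0.005,0,0]
  rotation:
    - [0,0,0]
    - [0,0,0]
    - [0,0,0]
  grip: [1,1,1]

```text
time_s: 12.65
position: [0.4928, 0.054, 0.0497]
tcp_rot: [[-1.0, -0.003, -0.03], [0.03, 0.0, -1.0], [0.003, -1.0, -0.0]]
force: [-5.7, 0.5, -3.1]
opening: 0.227
```

```bash
cat > f.py <<'E'
from h import *
np.set_printoptions(precision=3,suppress=True)
F=[];M=[];P=[]
for i in range(6):
    s=bot.read_state(); F.append(s["force"]);M.append(s["moment"]);P.append(s["position"]); eyes.capture("wrist")
F=np.mean(F,0); a=np.radians(-46.65); ex=np.array([np.cos(a),np.sin(a)]); ey=np.array([-ex[1],ex[0]])
print(s["time_s"],"F",F,"M",np.mean(M,0),"P",np.mean(P,0)*1000,"blade_x",-F[:2]@ey,"blade_y",-F[:2]@ex)
E
python3 f.py
```

```text
12.9 F [-5.118 -0.319 -3.302] M [-0.099  0.792 -0.152] P [492.852  54.037  49.686] blade_x 3.940401321548888 blade_y 3.2812608862586026
```

Contact is balanced at about 4 N and 3 N. The negative z moment suggests a slight yaw misfit, so I'll nudge the yaw and press on.

>>> arm_command:
  translation:
    - [-0.003,0,0]
    - [-0.005,0,0]
    - [-0.005,0,0]
    - [-0.005,0,0]
  rotation:
    - [0,0.002,0]
    - [0,0.004,0]
    - [0,0.004,0]
    - [0,0.004,0]
  grip: [1,1,1,1]

```text
time_s: 13.35
position: [0.4929, 0.0541, 0.0497]
tcp_rot: [[-0.999, -0.004, -0.034], [0.034, 0.0, -0.999], [0.004, -1.0, -0.0]]
force: [-6.1, -0.9, -3.0]
opening: 0.225
```

```bash
python3 f.py
```

```text
13.6 F [-5.359 -0.159 -2.875] M [ 0.004  0.82  -0.019] P [492.89   54.153  49.662] blade_x 4.006719678338816 blade_y 3.563031275232938
```

>>> arm_command:
  translation:
    - [-0.004,0,0]
    - [-0.008,0,0]
    - [-0.008,0,0]
    - [-0.008,0,0]
  rotation:
    - [0,0,0]
    - [0,0,0]
    - [0,0,0]
    - [0,0,0]
  grip: [1,1,1,1]

```text
time_s: 14.05
position: [0.4929, 0.0542, 0.0496]
tcp_rot: [[-0.999, -0.005, -0.034], [0.034, 0.0, -0.999], [0.005, -1.0, -0.0]]
force: [-6.0, -0.5, -2.2]
opening: 0.225
```

```bash
python3 f.py
```

```text
14.3 F [-6.382 -0.147 -2.451] M [-0.018  0.949 -0.024] P [492.905  54.165  49.592] blade_x 4.742365846294535 blade_y 4.27396445914894
```

>>> arm_command:
  translation:
    - [-0.005,0,0]
    - [-0.01,0,0]
    - [-0.015,0,0]
    - [-0.015,0,0]
  rotation:
    - [0,0,0]
    - [0,0,0]
    - [0,0,0]
    - [0,0,0]
  grip: [1,1,1,1]

```text
time_s: 14.75
position: [0.4929, 0.0542, 0.0495]
tcp_rot: [[-0.999, -0.007, -0.034], [0.034, 0.001, -0.999], [0.007, -1.0, -0.0]]
force: [-7.5, -1.9, -2.3]
opening: 0.226
```

```bash
python3 f.py
```

```text
15.0 F [-7.709 -0.589 -1.894] M [-0.08   1.173 -0.052] P [492.939  54.212  49.478] blade_x 6.010465497993687 blade_y 4.863364976985241
```

>>> arm_command:
  translation:
    - [-0.007,0,0.002]
    - [-0.014,0,0.004]
    - [-0.02,0,0.005]
    - [-0.02,0,0.005]
  rotation:
    - [0,0.001,0]
    - [0,0.001,0]
    - [0,0.001,0]
    - [0,0.001,0]
  grip: [1,1,1,1]

```text
time_s: 15.45
position: [0.4929, 0.0542, 0.0493]
tcp_rot: [[-0.999, -0.011, -0.034], [0.034, 0.001, -0.999], [0.011, -1.0, -0.001]]
force: [-9.8, 0.6, -1.3]
opening: 0.229
```

```bash
python3 f.py
```

```text
15.7 F [-9.842  0.339 -1.367] M [0.11  1.433 0.014] P [492.95   54.172  49.293] blade_x 6.924120450273406 blade_y 7.002756021390821
```

>>> arm_command:
  translation:
    - [-0.004,0,0]
    - [-0.008,0,0]
    - [-0.008,0,0]
    - [-0.008,0,0]
    - [-0.008,0,0]
  rotation:
    - [0,0,0]
    - [0,0,0]
    - [0,0,0]
    - [0,0,0]
    - [0,0,0]
  grip: [1,1,1,1,1]

```text
time_s: 16.25
position: [0.493, 0.0542, 0.0492]
tcp_rot: [[-0.999, -0.012, -0.034], [0.034, 0.001, -0.999], [0.012, -1.0, -0.001]]
force: [-11.1, 0.7, 0.3]
opening: 0.227
```

>>> arm_command:
  translation:
    - [0,0,0]
    - [0,0,0]
    - [0,0,0]
    - [0,0,0]
    - [0,0,0]
  rotation:
    - [0,0,0]
    - [0,0,0]
    - [0,0,0]
    - [0,0,0]
    - [0,0,0]
  grip: [1,1,1,1,1]

```text
time_s: 16.75
position: [0.493, 0.0542, 0.0492]
tcp_rot: [[-0.999, -0.012, -0.034], [0.034, 0.001, -0.999], [0.012, -1.0, -0.001]]
force: [-11.7, -0.0, 0.4]
opening: 0.223
```

>>> arm_command:
  translation:
    - [0,0,0]
    - [0,0,0]
    - [0,0,0]
    - [0,0,0]
    - [0,0,0]
  rotation:
    - [0,0,0]
    - [0,0,0]
    - [0,0,0]
    - [0,0,0]
    - [0,0,0]
  grip: [1,1,1,1,1]

```text
time_s: 17.25
position: [0.493, 0.0542, 0.0492]
tcp_rot: [[-0.999, -0.012, -0.034], [0.034, 0.001, -0.999], [0.012, -1.0, -0.001]]
force: [-10.5, -0.1, -0.3]
opening: 0.23
```

```bash
python3 f.py; python3 -c "
from h import *
c=cap('wrist'); cv2.imwrite('pics/press.png',cv2.resize(c['image'][0:270,100:460],None,fx=2,fy=2))"
```

```text
17.5 F [-10.548   0.504  -0.323] M [0.097 1.546 0.006] P [492.984  54.182  49.238] blade_x 7.323947552340292 blade_y 7.6075372829536105
```

View pics/press.png

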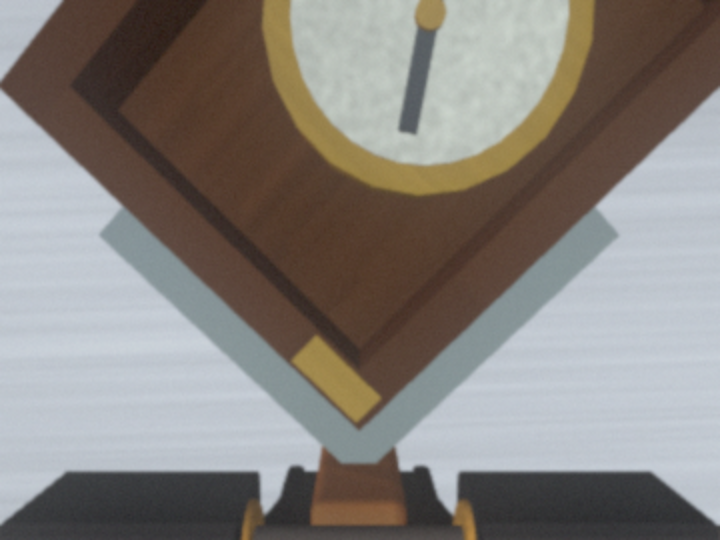

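The press view shows both arms flush on the case sides with no visible gap, the case corner seated at about (360,428) in the crop. It has held at about 7.4 N per side for over 1.2 s, so I'm backing off and returning to the pad.

>>> arm_command:
  translation:
    - [0.03,0,0]
    - [0.08,0,0]
    - [0.15,0,0]
    - [0.3,0,0]
    - [0.4,0,0]
  rotation:
    - [0,0,0]
    - [0,0,0]
    - [0,0,0]
    - [0,0,0]
    - [0,0,0]
  grip: [1,1,1,1,1]

```text
time_s: 18.1
position: [0.4661, 0.0544, 0.05]
tcp_rot: [[-0.999, 0.0, -0.036], [0.036, -0.0, -0.999], [-0.0, -1.0, 0.0]]
force: [-0.4, 0.7, -5.6]
opening: 0.228
```

>>> arm_command:
  translation:
    - [0,0,0]
    - [0,-0.4,0]
    - [0,-0.8,0]
    - [0,-1,0]
    - [0,-1,0]
  rotation:
    - [0,0,0]
    - [0,0,0]
    - [0,0,0]
    - [0,0,0]
    - [0,0,0]
  grip: [1,1,1,1,1]

```text
time_s: 18.6
position: [0.4689, 0.0542, 0.1321]
tcp_rot: [[-0.999, 0.007, -0.036], [0.036, -0.001, -0.999], [-0.007, -1.0, 0.001]]
force: [0.7, 0.6, -5.4]
opening: 0.226
```

>>> arm_command:
  translation:
    - [0.05,0,0.5]
    - [0.09,0,1]
    - [0.09,0,1]
  rotation:
    - [0,0,0]
    - [0,0,0]
    - [0,0,0]
  grip: [1,1,1]

```text
time_s: 18.9
position: [0.4571, -0.0291, 0.1291]
tcp_rot: [[-0.999, 0.001, -0.04], [0.04, -0.002, -0.999], [-0.001, -1.0, 0.002]]
force: [0.0, 0.6, -5.1]
opening: 0.227
```

>>> arm_command:
  translation:
    - [0.05,0,0.5]
    - [0.09,0,1]
    - [0.09,0,1]
  rotation:
    - [0,0,0]
    - [0,0,0]
    - [0,0,0]
  grip: [1,1,1]

```text
time_s: 19.2
position: [0.4479, -0.1094, 0.1292]
tcp_rot: [[-0.999, 0.003, -0.041], [0.041, -0.003, -0.999], [-0.003, -1.0, 0.003]]
force: [1.3, -0.1, -4.7]
opening: 0.23
```

>>> arm_command:
  translation:
    - [0.05,0,0.5]
    - [0.09,0,1]
    - [0.09,0,1]
  rotation:
    - [0,0,0]
    - [0,0,0]
    - [0,0,0]
  grip: [1,1,1]

```text
time_s: 19.5
position: [0.4382, -0.1895, 0.1294]
tcp_rot: [[-0.999, 0.004, -0.04], [0.04, -0.004, -0.999], [-0.004, -1.0, 0.004]]
force: [1.2, 0.4, -5.0]
opening: 0.23
```

>>> arm_command:
  translation:
    - [0.05,0,0.5]
    - [0.09,0,1]
    - [0.09,0,1]
    - [0.09,0,1]
    - [0.09,0,1]
  rotation:
    - [0,-0.12,0]
    - [0,-0.24,0]
    - [0,-0.29,0]
    - [0,-0.29,0]
    - [0,-0.29,0]
  grip: [1,1,1,1,1]

```text
time_s: 20.0
position: [0.4258, -0.2625, 0.1289]
tcp_rot: [[-0.965, -0.002, 0.264], [-0.264, 0.003, -0.965], [0.001, -1.0, -0.003]]
force: [-0.7, 0.6, -5.6]
opening: 0.228
```

```bash
cat > g.py <<'E'
from fit import *
# pad fit from top camera (model: 150 square, centre at p) and wrist
s=bot.read_state(); print(s["position"],s["tcp_rot"],s["joint_positions"])
PAD=[box(-.075,.075,-.075,.075,0,.004)]
for n in("wrist",):
    c=cap(n,"w5.png"); im=c["image"].astype(int); b,g,r=im[...,0],im[...,1],im[...,2]
    for k in("pad",): print(n,k,[(cf,p,ray(c,p,0)[:2]) for cf,p in spot(n,k)[:2]])
E
python3 g.py
```

```text
[ 0.4258 -0.2625  0.1289] [[-0.9645 -0.0023  0.264 ]
 [-0.264   0.0027 -0.9645]
 [ 0.0015 -1.     -0.0032]] [-44.4869  31.2708 105.7667   0.0266  43.1634  30.1859]
wrist pad []
```

View pics/w5.png

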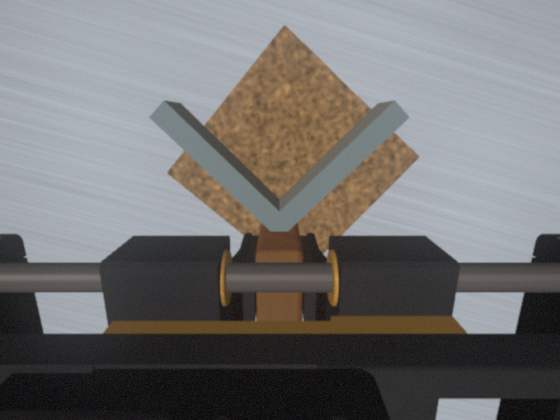

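The pad's corners are at about (168,170), (285,27) and (418,157). I'll compute its centre from the left–right diagonal.

```bash
python3 -c "
from h import *
c=cap('wrist'); s=bot.read_state(); R=np.array(s['tcp_rot'])
L,T,Q=[ray(c,p,.004)[:2] for p in((168,170),(285,27),(418,157))]
C=(L+Q)/2; print(C,np.linalg.norm(L-Q),np.linalg.norm(T-C),np.degrees(np.arctan2(*(T-C)[::-1])))
mid=np.array(s['position'])[:2]+R[:2,0]*-.0355
d=C-mid; print('delta',d,'tool x,z share',R[:2,0]@d/.08,R[:2,2]@d/.08,'down',(s['position'][2]-.031)/.08)"
```

```text
[ 0.46169903 -0.2633223 ] 0.20910825280832387 0.10298966063114634 19.114916098725356
delta [ 0.00113485 -0.00998662] tool x,z share 0.01948421041642722 0.12411605766676474 down 1.2309037214097922
```

>>> arm_command:
  translation:
    - [0.02,0.3,0.12]
    - [0.02,0.6,0.12]
    - [0.02,0.85,0.12]
    - [0.02,0.95,0.12]
    - [0.02,0.95,0.12]
  rotation:
    - [0,-0.03,0]
    - [0,-0.03,0]
    - [0,-0.03,0]
    - [0,-0.03,0]
    - [0,-0.03,0]
  grip: [1,1,1,1,1]

```text
time_s: 20.65
position: [0.4272, -0.2729, 0.0529]
tcp_rot: [[-0.955, -0.002, 0.296], [-0.296, 0.002, -0.955], [0.001, -1.0, -0.002]]
force: [0.5, 0.4, -4.9]
opening: 0.23
```

>>> arm_command:
  translation:
    - [0,0.08,0]
    - [0,0.15,0]
    - [0,0.2,0]
    - [0,0.24,0]
    - [0,0.24,0]
  rotation:
    - [0,0,0]
    - [0,0,0]
    - [0,0,0]
    - [0,0,0]
    - [0,0,0]
  grip: [1,1,1,1,1]

```text
time_s: 21.15
position: [0.4274, -0.2739, 0.0344]
tcp_rot: [[-0.956, -0.0, 0.295], [-0.295, 0.0, -0.956], [0.0, -1.0, -0.0]]
force: [-0.2, -0.1, -5.1]
opening: 0.224
```

```bash
python3 f.py
```

```text
21.4 F [-0.034  0.237 -5.177] M [-0.008  0.003 -0.01 ] P [ 427.542 -274.05    34.676] blade_x -0.13786743893401807 blade_y 0.1955239949072638
```

Another 3.5 mm to go. I'll lower until the weight comes off.

>>> arm_command:
  translation:
    - [0,0.015,0]
    - [0,0.03,0]
    - [0,0.04,0]
    - [0,0.04,0]
  rotation:
    - [0,0,0]
    - [0,0,0]
    - [0,0,0]
    - [0,0,0]
  grip: [1,1,1,1]

```text
time_s: 21.85
position: [0.4275, -0.2739, 0.0313]
tcp_rot: [[-0.955, -0.0, 0.295], [-0.295, 0.0, -0.955], [0.0, -1.0, -0.0]]
force: [0.8, 0.5, -5.0]
opening: 0.228
```

>>> arm_command:
  translation:
    - [0,0.006,0]
    - [0,0.01,0]
    - [0,0.01,0]
  rotation:
    - [0,0,0]
    - [0,0,0]
    - [0,0,0]
  grip: [1,1,1]

```text
time_s: 22.15
position: [0.4275, -0.274, 0.0309]
tcp_rot: [[-0.955, 0.0, 0.295], [-0.295, -0.0, -0.955], [-0.0, -1.0, 0.0]]
force: [0.6, 0.6, -1.3]
opening: 0.224
```

```bash
python3 f.py
```

```text
22.4 F [-0.405  0.803 -0.112] M [0.113 0.137 0.013] P [ 427.53  -273.989   30.909] blade_x -0.25679794711452447 blade_y 0.8620003339695963
```

The weight is off, so the square is resting on the pad. Now I'll open the gripper and retract.

>>> arm_command:
  translation:
    - [0,0,0]
    - [0,0,0]
    - [0,0,0]
    - [0,0,0]
    - [0,0,0]
  rotation:
    - [0,0,0]
    - [0,0,0]
    - [0,0,0]
    - [0,0,0]
    - [0,0,0]
  grip: [-0.2,-0.2,-0.2,-0.2,-0.2]

```text
time_s: 22.95
position: [0.4276, -0.2741, 0.0306]
tcp_rot: [[-0.956, 0.0, 0.295], [-0.295, -0.0, -0.956], [-0.0, -1.0, 0.0]]
force: [0.2, 0.2, -0.8]
opening: 0.567
```

>>> arm_command:
  translation:
    - [0,0,0]
    - [0,0,0]
    - [0,-0.1,0]
    - [0,-0.5,0]
    - [0,-1,0]
  rotation:
    - [0,0,0]
    - [0,0,0]
    - [0,0,0]
    - [0,0,0]
    - [0,0,0]
  grip: [-0.2,-0.2,-0.2,-0.2,-0.2]

```text
time_s: 23.45
position: [0.4265, -0.2731, 0.1106]
tcp_rot: [[-0.956, -0.003, 0.295], [-0.295, 0.003, -0.956], [0.002, -1.0, -0.004]]
force: [0.1, -0.8, 0.1]
opening: 0.598
```

>>> arm_command:
  translation:
    - [0,-0.5,0]
    - [0.5,-1,0]
    - [0.7,-1,0]
    - [0.7,-1,0]
    - [0.7,-1,0]
  rotation:
    - [0,0,0]
    - [0,0,0]
    - [0,0,0]
    - [0,0,0]
    - [0,0,0]
  grip: [-0.2,-0.2,-0.2,-0.2,-0.2]

```text
time_s: 23.95
position: [0.374, -0.2905, 0.1911]
tcp_rot: [[-0.956, 0.001, 0.294], [-0.294, -0.0, -0.956], [-0.001, -1.0, 0.001]]
force: [0.4, 0.1, 0.3]
opening: 0.599
```

```bash
cat > z.py <<'E'
from fit import *
Z=dict(square_mid=.016,square_corner=.004,square_grip=.028,pad=0,bench_block=0,magnet=0,loupe=0)
for n in("wrist","top"):
    c=cap(n,n+"_end.png")
    for k,z in Z.items():
        for cf,p in spot(n,k)[:1]: print(n,k,cf,ray(c,p,z)[:2])
    if n=="wrist":
        im=c["image"].astype(int); cork=((im[...,2]-im[...,0])>20).astype(np.uint8); cork[225:]=0
        print("bbox",cv2.boundingRect(cork))
E
python3 z.py
```

```text
wrist square_mid 0.76 [ 0.462  -0.2617]
wrist square_corner 0.79 [ 0.4542 -0.2681]
wrist square_grip 0.92 [ 0.4278 -0.2717]
wrist pad 0.9 [ 0.4598 -0.2656]
wrist loupe 0.18 [ 0.4545 -0.2618]
bbox (172, 0, 214, 202)
top square_mid 0.58 [ 0.4667 -0.2604]
top square_corner 0.96 [ 0.4564 -0.2565]
top square_grip 0.76 [ 0.4259 -0.2725]
top pad 0.81 [ 0.4634 -0.2659]
top bench_block 0.89 [0.4652 0.2869]
top magnet 0.53 [0.6795 0.2571]
top loupe 0.69 [ 0.6926 -0.2878]
```

View pics/wrist_end.png

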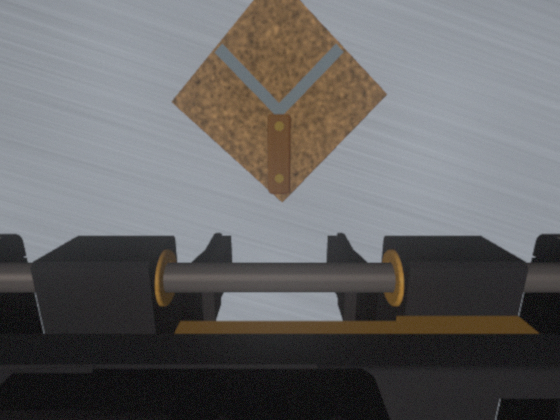

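The square lies centred and flat on the pad, with its inner corner at about (280,103) and its handle along the pad's diagonal. It is released and the arm is clear, so I'm handing in.

```bash
python3 -c "
from rig import bot
print(bot.read_state()['time_s'],bot.read_state()['qvel']); print(bot.hand_in())"
```

```text
24.75 [-0.06256329 -0.05308124 -0.06313453  0.21619045  0.0123673  -0.07163126]
the job is handed in; nothing more can be done
None
```

The compass case check is done. The square is back flat on its cork pad and let go, and I handed the job in at about 24.8 s of the 58 s allowed.

- **Press:** I estimated about 7.3 N and 7.6 N on the two sides from the wrist force. It was held above 7 N for about 1.2 s, and no estimate along the way came near 14 N. The moment about the vertical was close to zero, the tool tilted about 0.012 rad, and the picture showed both arms flush with no visible gap.
- **Return:** The square's middle is about 5 to 7 mm from the pad's centre, by both the wrist and top cameras. The pad took the square's weight before I let go, and the arm is clear of everything.
- **Other things on the counter:** The networks' top-view positions for the bench block, magnet and loupe came out within about 2 to 9 mm of the first ones. The arm never came near them, so I put that down to detection scatter.
- **Checks that disagreed:** The network's nominal corner was about 5 to 13 mm from the case corner I fitted in the images. I used the fit, and contact came within about 1 mm of where it predicted. The last network readings of the square's corner also differed by about 12 mm between the two cameras, though the picture and the readings of its middle looked right.

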